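Lock the rotary assembly plate with its locating pin

TASK

Lock the brass work plate of the watch assembly station: take the locating pin (the one with the straight cylindrical grip) out of the wooden rack, put it through the hole in the plate, and with its tip resting lightly on the housing underneath swing the plate counter-clockwise (seen from above) until the pin drops into the hidden housing hole, then seat it fully home, flange flat on the plate, and let go. Feel for the hole gently, never forcing the pin or the station, and leave the other pins and everything else on the bench where they are.

Things in the scene. Friction and masses are not known exactly. Their poses are not given: they have to be found in the camera images.
- locating_pin: steel pin standing in one of the rack's three holes, flange on the rack's top, about 100 g. Round shank 10 mm thick, 28 mm long, tip chamfered 1.5 mm; flange 26 mm wide, 4 mm thick; above it a straight round grip 16 mm thick, 38 mm tall, with dark rings. Origin on its axis at the flange's underside, z up: tip at z = -28, grip from z = 4 to 42 mm
- locating_pin_tip (a point): centre of the pin's tip, 28 mm below the underside of the flange
- rack: wooden block 170 x 50 x 36 mm, fixed, with three holes 12 mm wide and 32 mm deep in a row along its x axis at x = -55, 0 and 55 mm; each holds one pin. Origin at the centre of its underside
- housing: fixed round mint green base with black wall, 236 mm wide, under the brass plate; origin on the plate's axis at bench height. Two pillars 102 mm tall at its +x side, 128 mm from the axis. In it, hidden by the plate, a fixed steel index ring: flat top 14 mm below the plate's top, with one blind hole 12.6 mm wide at 75 mm radius, deep enough for the whole shank
- work_plate (a joint): turn of the brass plate about the upright axis through the housing's origin, rad, growing counter-clockwise seen from above; at 0 its hole lies on the housing's -x side. Stops at -0.85 and 0.75, friction 0.12 N m. Starts between -0.80 and -0.55. The hidden ring's hole lies under the plate's hole at some value between -0.25 and 0.45, different each time and not measured
- bush (a point): centre of the mouth of the brass plate's only hole, on its top, 60 mm above the bench, 75 mm from its axis. Plate 208 mm wide, 12 mm thick; hole 12 mm wide, right through, chamfered 1.5 mm. A pin standing on the hidden ring keeps its flange 14 mm above the plate; dropped in, the flange lies on the plate. Watch holder in the plate's middle: 68 mm wide, 18 mm high
- ball_pin: another pin with the same shank and flange but a ball knob 22 mm wide, its top 36 mm above the rack, in the rack; leave it. Origin at the underside of its flange
- slim_pin: another pin with the same shank, an 18 mm flange and a thin 7 mm stem, its top 48 mm above the rack, in the rack; leave it. Origin at the underside of its flange
- oil_bottle: small white plastic oil dropper bottle with a pointed cap, 30 mm wide, 82 mm tall, standing; origin at the centre of its underside; leave it
- loupe: black eyeglass loupe, an open ring 36 mm wide, 30 mm tall; origin at the centre of its underside; leave it
- parts_jar: glass jar with steel lid, 48 mm wide, 60 mm tall; origin at the centre of its underside; leave it
- movement_block: low round grey movement holder with a brass disc on it, 48 mm wide, 18 mm tall; origin at the centre of its underside; leave it
- screwdriver: screwdriver lying flat, 150 mm long; x axis along it; leave it
- pin_hammer: small hammer lying flat, 170 mm long; x axis along it; leave it

How it is judged (in metres and radians):
On the way, in this order (a step that is already met when the one before it is completed fails the run):
1. the locating pin stands in the plate's hole with its tip on the hidden ring, not yet dropped in (z of locating_pin_tip in the frame of bush between -0.018 and -0.008 m and horizontal distance between locating_pin_tip and bush below 0.004 m), for 0.2 s.
2. the pin has dropped into the hidden hole and is fully home (z of locating_pin_tip in the frame of bush below -0.026 m and horizontal distance between locating_pin and bush below 0.004 m and angle between locating_pin's own z axis and vertical below 0.1 rad), for 0.2 s.
At the end, for the whole second after the job is handed in: the locating pin stands upright (within 0.1 rad) in the plate's hole, its flange within 4 mm of the hole's centre and its tip at least 26 mm below the plate's top (28 mm when fully home), released, pin and plate at rest (all of step 2 and linear speed of locating_pin below 0.02 m/s and velocity of joint work_plate between -0.05 and 0.05 rad/s); the robot touches nothing.
It fails at once if the pin is pressed or dragged against the station with more than 40 N (contact force between locating_pin and housing above 40 N).
It fails at once if the robot itself presses on the station with more than 25 N (contact force between any of the fingers, the arm and housing above 25 N).
It fails at once if another pin or a bystander is moved by more than 25 mm (distance of any of ball_pin, slim_pin, oil_bottle, loupe, parts_jar, movement_block, screwdriver, pin_hammer from where it was at the start of the episode above 0.025 m).
It also fails if it takes over 72 s, if anything falls off the work surface, if the arm or the gripper's body presses on something with over 40 N, if the wrist force passes 120 N, or if a joint passes its speed limit or range.

ROBOT

A 7-joint arm with a two-finger parallel gripper is mounted at the origin on the work surface. World frame = base frame: x ahead of the robot, y to its left, z up, the work surface at z = 0. Lengths are in m, angles in degrees, forces in N, time in s.
With the tool pointing down it reaches from about 0.35 to 0.775 m from the base axis. Payload 3.1 kg.
Tool frame: the origin (TCP) lies at the very end of the fingers, on their centre line; the grasp point (between the pads) lies 19 mm behind it; z points along the fingers, y is the line along which they close (so a half turn about z gives the same grasp; the last joint's range is limited). The gripper opens to 85 mm and grips with 20 to 120 N. Pads are 22 mm wide; open, the fingers measure 114 mm over their backs; the gripper's body (76 mm by 85 mm) begins 54 mm behind the grasp point. The pads swing forward as they close: fully open they stand 13 mm farther back than shut.
Start: joints at [-68.795, 17.813, 0.802, 86.603, -0.252, 75.585, -1.558], TCP at [0.22, 0.504, 0.231] pointing down, gripper open.
Joint ranges: [-154.91, 154.91], [-16.99, 109.72], [-72.82, 74.43], [7.12, 147.25], [-82.49, 262.49], [11.32, 116.49], [-174.64, 174.64]. Speed limits (degrees/s): [159.86, 159.86, 180, 180, 180, 180, 180].

INTERFACE

Orientations are given as [roll, pitch, yaw] about the fixed x, y, z axes, in that order (R = Rz(yaw) Ry(pitch) Rx(roll)).
In Python, from station import robot gives the robot as it stands. Calls block until the motion is done:
- robot.move_to(position, orientation): joint-space move of the TCP to a pose.
- robot.line_to(position, orientation=None, velocity=0.15, f_stop=None): straight line of the TCP; orientation=None keeps the orientation; velocity is the mean speed in m/s. With f_stop (N) it stops when the force on the tool has changed by that much, and returns True; else False.
- robot.move_j(angles): joint-space move.
- robot.gripper_to(opening, force=None): opening from 0.0 (shut) to 1.0 (fully open); force is the grip in N (None keeps the last); returns when the fingers have stopped.
- robot.pause(seconds).
- robot.inverse_kinematics(position, orientation): joint angles nearest the present ones, or None.
- robot.sense(): the state.
- robot.grab_frame(name): name is "scene" or "top" or "wrist"; returns the picture (480x640x3 uint8, red, green, blue); there is no depth.
- robot.calibration(name): a dict with "mtx" (3x3 intrinsics, pixels), "extrinsics" (4x4, takes a point from world to camera coordinates); the wrist camera has in their place "T_tool_cam" (4x4, takes a point from camera to tool coordinates, whose origin is the TCP and whose axes are the flange's). Camera axes: x right, y up, looking along -z (the intrinsics and any distortion apply to the point x, -y, -z); pixel columns grow to the right and rows downward; lengths in m; the calibration is good to about 2 mm. The wrist camera is an equidistant fisheye: a pixel r from the principal point sees the ray r / f radians off the axis. A picture is of the moment at which its call begins: read the wrist's pose just before it. calibration takes no time and is no camera call.
A pose or a line that the arm cannot do raises robot.PlanningError and nothing moves.
- robot.close_job(): hands the job in; it is judged then, once.
The state is a dict: "time_s": time; "joint_positions": joint angles; "dq": joint speeds; "joint_torque": joint torques, N m; "tool_pos": TCP position; "eef_rot": TCP orientation; "contact_force": force on the tool from outside, world axes, zero at the start; "torque": the same for the moment, N m; "finger_gap": opening from 0.0 (shut) to 1.0 (fully open); "gripper_force": force on a finger pad.
Only numpy, scipy, OpenCV 4.12 (cv2) and the standard library are available. Lean on these libraries where they do the work, as an engineer would, in place of code of your own. Each camera call takes 0.05 s, during which the arm holds its last target. There are 200 camera calls.

## Working session

There is one attempt and no reset: what is moved stays moved. The work goes in short steps, each a Python script; the robot and the scene stay as the last script left them, time stands still between calls to the robot, and variables do not carry over. Pictures are saved under pics/ and viewed, at most 10 in all, crops included, and the job is handed in when it is done.

```bash
ls; mkdir -p pics
python3 - <<'E'
from station import robot
import cv2, numpy as np
for n in ("scene","top"):
    im=robot.grab_frame(n); cv2.imwrite(f"pics/{n}0.png",im[:,:,::-1])
for n in ("scene","top","wrist"):
    c=robot.calibration(n); print(n,{k:np.round(np.array(v),4).tolist() for k,v in c.items()})
s=robot.sense(); print(s)
E
```

```text
pics
station.py
scene {'mtx': [[530.7238, 0.0, 326.8128], [0.0, 530.7238, 235.0392], [0.0, 0.0, 1.0]], 'extrinsics': [[-0.4924, 0.87, -0.0245, 0.3351], [-0.4992, -0.2592, 0.8268, 0.221], [0.713, 0.4193, 0.562, -1.5427], [0.0, 0.0, 0.0, 1.0]]}
top {'mtx': [[441.5349, 0.0, 317.3789], [0.0, 441.5349, 236.8229], [0.0, 0.0, 1.0]], 'extrinsics': [[-0.0058, -0.9999, 0.0096, -0.055], [0.9859, -0.0041, 0.1673, -0.5999], [-0.1673, 0.0105, 0.9859, -1.0313], [0.0, 0.0, 0.0, 1.0]]}
wrist {'mtx': [[371.6483, 0.0, 321.3669], [0.0, 371.6483, 237.4764], [0.0, 0.0, 1.0]], 'T_tool_cam': [[0.0002, 0.9607, 0.2776, 0.0696], [1.0, 0.0002, -0.0017, 0.0], [-0.0017, 0.2776, -0.9607, -0.1433], [0.0, 0.0, 0.0, 1.0]]}
{'time_s': 0.1, 'joint_positions': array([-68.79436878,  17.85739061,   0.8015128 ,  86.68151795,
        -0.25071255,  75.58323069,  -1.5592578 ]), 'dq': array([ 0.05839173, -0.1089143 ,  0.06140538, -0.29088481, -0.0565368 ,
        0.02392477, -0.10290024]), 'joint_torque': array([ 4.57760043e-04, -3.80850041e+01,  1.46449339e-01, -2.31239301e+01,
        1.22676496e-02,  8.03130300e-03, -5.60297110e-06]), 'tool_pos': array([0.21988512, 0.50343943, 0.23032379]), 'eef_rot': array([-1.79879762e+02,  6.36386438e-03,  1.56409281e+02]), 'contact_force': array([-0.07497924, -1.06870603,  0.90569865]), 'torque': array([ 0.00173538, -0.00126952, -0.03155986]), 'gripper_force': 0.0, 'finger_gap': 1.0010115351377484}
```

View pics/scene0.png

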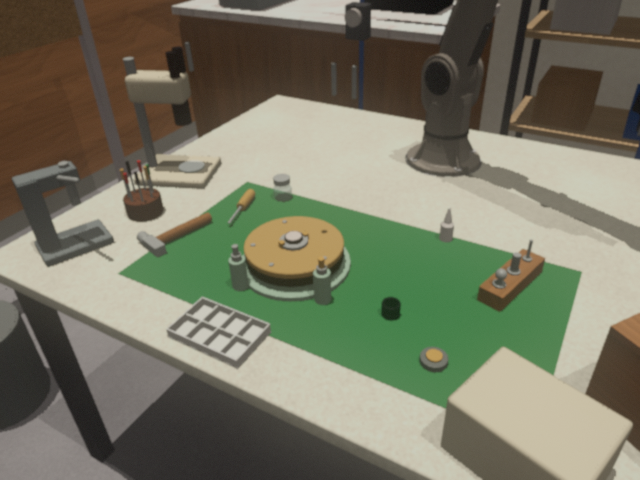

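View pics/top0.png

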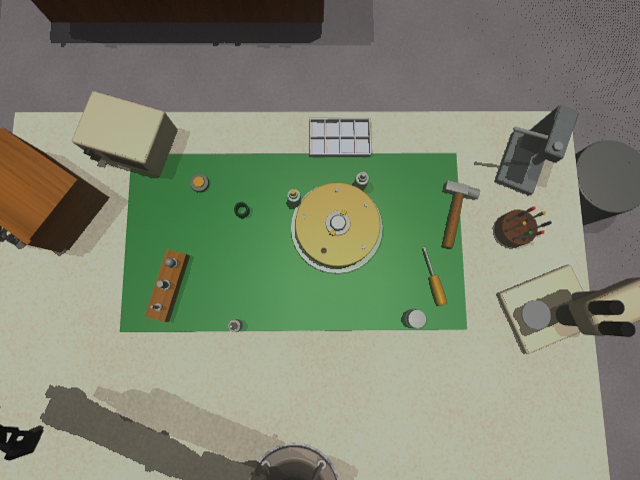

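The scene picture shows the rack with the ball pin (501,276), the locating pin (516,262) and the slim pin (529,250), and the plate hole at about (324,231). In the top picture the locating pin is at (163,285), the plate hole at (324,251) and the holder at (338,223).

```bash
cat > h.py <<'E'
from station import robot
import numpy as np, cv2
from scipy.spatial.transform import Rotation as R
F=np.diag([1,-1,-1.])
def ray(name,uv,pose=None):
    c=robot.calibration(name);K=np.array(c["mtx"])
    p=np.linalg.solve(K,[uv[0],uv[1],1.])
    if name=="wrist":
        r=np.hypot(p[0],p[1]); d=F@np.array([*(p[:2]/max(r,1e-9)*np.sin(r)),np.cos(r)])
        T=np.array(c["T_tool_cam"]);Rt=R.from_euler("xyz",pose[1],degrees=True).as_matrix()
        return pose[0]+Rt@T[:3,3], Rt@T[:3,:3]@d
    E=np.array(c["extrinsics"]);d=E[:3,:3].T@(F@p)
    return -E[:3,:3].T@E[:3,3], d/np.linalg.norm(d)
def tri(rays):
    A=sum(np.eye(3)-np.outer(d,d) for o,d in rays);b=sum((np.eye(3)-np.outer(d,d))@o for o,d in rays)
    p=np.linalg.solve(A,b);return p,[np.linalg.norm(np.cross(p-o,d)) for o,d in rays]
def atz(r,z): o,d=r; return o+d*(z-o[2])/d[2]
def proj(p,pose):
    c=robot.calibration("wrist");T=np.array(c["T_tool_cam"]);K=np.array(c["mtx"])
    Rt=R.from_euler("xyz",pose[1],degrees=True).as_matrix()
    q=F@(T[:3,:3].T@(Rt.T@(np.array(p)-pose[0])-T[:3,3]));r=np.arctan2(np.hypot(q[0],q[1]),q[2])
    return (K@[*(q[:2]/np.hypot(q[0],q[1])*r),1])[:2]
def snap(name):
    s=robot.sense();im=robot.grab_frame("wrist");cv2.imwrite(f"pics/{name}.png",im[:,:,::-1])
    pose=(np.array(s["tool_pos"]),np.array(s["eef_rot"]));np.savez(f"pics/{name}.npz",p=pose[0],r=pose[1]);return pose,im
def load(name):
    z=np.load(f"pics/{name}.npz");return z["p"],z["r"]
E
python3 - <<'E'
from h import *
for n,a,b in [("ball",(501,273),(172,262)),("loc grip top",(516,254),(162,283)),("slim top",(531,241),(154,306)),("hole",(324,231.5),(324,251)),("holder",(294,237),(338,222)),("bottle tip",(448,209),(234,322)),("pillarA top",(322,262),(294,191)),("pillarB",(236,247),(363,175))]:
    p,e=tri([ray("scene",a),ray("top",b)]);print(n,p.round(4),np.round(e,4))
E
```

```text
ball [0.537  0.2941 0.062 ] [0.0036 0.0036]
loc grip top [0.4863 0.3085 0.0785] [0.0023 0.0023]
slim top [0.433  0.324  0.0809] [0.003 0.003]
hole [ 0.5629 -0.0729  0.059 ] [0.001 0.001]
holder [ 0.6305 -0.1061  0.0755] [0.0018 0.0018]
bottle tip [0.3949 0.1391 0.0829] [0.0043 0.0043]
pillarA top [7.016e-01 5.000e-04 9.610e-02] [0.0033 0.0033]
pillarB [ 0.7405 -0.1668  0.0997] [0.0011 0.0011]
```

The triangulated points agree with the given sizes: grip top 78 mm high, hole 59 mm high and 75 mm from the axis, pillars 126–128 mm out. They put the plate at about -0.70 rad. Next I'll refine with the wrist camera.

Run:
```python
from h import *
pin=np.array([.4863,.3085,.0785]);hole=np.array([.5629,-.0729,.060])
tiles=[]
def view(name,pos,yaw,tgt):
    robot.move_to(pos,[180,0,yaw]);robot.pause(.2)
    pose,im=snap(name);u=proj(tgt,pose);o=np.clip(np.round(u).astype(int)-75,[0,0],[490,330])
    tiles.append(cv2.resize(im[o[1]:o[1]+150,o[0]:o[0]+150,::-1],(300,300),interpolation=cv2.INTER_CUBIC))
    print(name,"pred",u.round(1),"crop origin",o,robot.sense()["time_s"])
view("p1",[.50,.30,.22],164,pin)
view("p2",[.44,.33,.20],164,pin)
view("h1",[.56,-.06,.20],170,hole)
view("h2",[.53,-.10,.20],170,hole)
cv2.imwrite("pics/m1.png",np.vstack([np.hstack(tiles[:2]),np.hstack(tiles[2:])]))
```

```text
p1 pred [324.8 204.6] crop origin [250 130] 1.6583
p2 pred [311.3 288.7] crop origin [236 214] 2.2917
h1 pred [303.3 228.7] crop origin [228 154] 4.05
h2 pred [359.2 255.4] crop origin [284 180] 4.6167
```

View pics/m1.png

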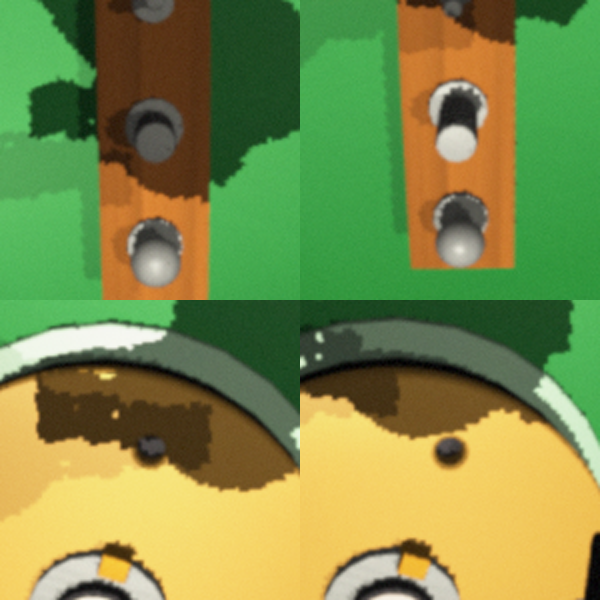

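In the wrist crops the locating pin's grip top is at pixel (328,201.5) in p1 and (314,285.5) in p2. The hole is at (303,229) in h1 and (359,256) in h2.

Run:
```python
from h import *
W=lambda n,uv: ray("wrist",uv,load(n))
for nm,ws,sc,tp,z in [("grip",[W("p1",(328,201.5)),W("p2",(314,285.5))],(516,254),(162,283),.078),("hole",[W("h1",(303,229)),W("h2",(359,256))],(324,231.5),(324,251),.06),("flange",[W("p1",(327.5,192)),W("p2",(315,268))],None,None,.040)]:
    print(nm,tri(ws),[atz(r,z).round(4) for r in ws])
    if sc: print(" all",tri(ws+[ray("scene",sc),ray("top",tp)]))
for n in("p1","p2","h1","h2"):print(load(n))
```

```text
grip (array([0.48473873, 0.31125678, 0.07753239]), [np.float64(0.00018466185912737468), np.float64(0.00018466185912732326)]) [array([0.4847, 0.3114, 0.078 ]), array([0.4845, 0.3112, 0.078 ])]
 all (array([0.48536081, 0.3099356 , 0.07699313]), [np.float64(0.0015305110280777769), np.float64(0.0011379989596256364), np.float64(0.0017026409252126836), np.float64(0.0035741468746200793)])
hole (array([ 0.56279496, -0.07313273,  0.06141501]), [np.float64(0.00010636975427100787), np.float64(0.00010636975427083886)]) [array([ 0.5631, -0.0732,  0.06  ]), array([ 0.5634, -0.0731,  0.06  ])]
 all (array([ 0.56321711, -0.07301544,  0.05930609]), [np.float64(0.00024965512863723904), np.float64(0.00040881551134660024), np.float64(0.0011994169676167465), np.float64(0.0007557811352168095)])
flange (array([0.48253194, 0.31216543, 0.04541145]), [np.float64(9.94267133245952e-05), np.float64(9.942671332446054e-05)]) [array([0.4834, 0.3121, 0.04  ]), array([0.4845, 0.3114, 0.04  ])]
(array([0.49892833, 0.30164638, 0.22001972]), array([ 1.79970819e+02, -3.35959760e-02,  1.64172662e+02]))
(array([0.44138009, 0.32922773, 0.20045073]), array([1.79976158e+02, 8.57872848e-02, 1.63877807e+02]))
(array([ 0.56018067, -0.05838104,  0.19993868]), array([ 1.79968261e+02, -8.12329333e-03,  1.70152782e+02]))
(array([ 0.53051446, -0.09870472,  0.19996263]), array([1.79959434e+02, 7.50305857e-03, 1.70112340e+02]))
```

Run:
```python
from h import *
x,y=.4846,.3113
robot.gripper_to(1.0,50)
robot.move_to([x,y,.13],[180,0,164]);robot.pause(.3)
print(robot.line_to([x,y,.044],velocity=.06,f_stop=8));robot.pause(.2)
s=robot.sense();print(s["tool_pos"],s["contact_force"])
robot.gripper_to(0.0,50);robot.pause(.2)
s=robot.sense();print(s["tool_pos"],s["contact_force"],s["finger_gap"],s["gripper_force"])
robot.line_to([x,y,.13],velocity=.08);robot.pause(.2)
s=robot.sense();print(s["tool_pos"],s["contact_force"],s["finger_gap"],s["gripper_force"],s["time_s"])
snap("g1")
```

```text
False
[0.48474778 0.31140262 0.04428282] [ 0.40184804  1.23075741 -0.30169037]
[0.48470662 0.31134954 0.0440966 ] [ 0.72678046 -0.05736388  1.19475462] 0.1730030476977574 48.682615756988525
[0.48429864 0.31110541 0.1294164 ] [-0.33392871  0.70974498 -0.94532547] 0.17071371775721297 48.66222381591797 10.7333
```

View pics/g1.png

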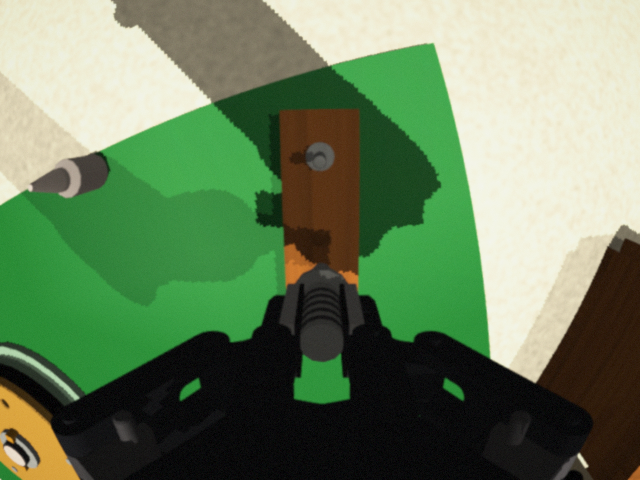

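The pin is held upright between the pads, grip top at (323,345), and the slim pin is still in the rack at (320,157). Next I'll carry it to the hole and lower it gently.

Run:
```python
from h import *
ps=load("g1");Rt=R.from_euler("xyz",ps[1],degrees=True).as_matrix()
print("grip top pred",proj(ps[0]+Rt@[0,0,-.034],ps),"flange",proj(ps[0]+Rt@[0,0,.006],ps))
x,y=.5632,-.0732
robot.line_to([.4846,.3113,.17],velocity=.15)
robot.move_to([x,y,.16],[180,0,172]);robot.line_to([x,y,.110],velocity=.08);robot.pause(.4)
s=robot.sense();print(s["tool_pos"],s["eef_rot"],s["contact_force"])
print(robot.line_to([x,y,.078],velocity=.015,f_stop=4))
for i in range(2):
    s=robot.sense();print(s["tool_pos"],s["contact_force"],s["torque"],s["finger_gap"],s["time_s"]);robot.pause(.3)
snap("i1")
```

```text
grip top pred [321.0441895  343.53033239] flange [320.96281735 294.93700827]
[ 0.56334908 -0.07322635  0.11028028] [1.79994564e+02 2.90125874e-02 1.71998497e+02] [-0.64931643  0.37176614 -0.60183679]
True
[ 0.56322196 -0.07319637  0.08197184] [-0.51231886  0.90762821  4.57143622] [0.03058331 0.02830467 0.04183034] 0.17203944243766164 15.4917
[ 0.5632016  -0.07315451  0.08191879] [-0.00618732  0.61938741  6.01769409] [-0.02151644  0.04605729 -0.04998953] 0.17348109934496786 15.7917
```

The tip stopped at TCP z = 0.082, which is the predicted ring contact, so step 1 is met. Now I'll swing the plate in small arcs, with feedback on the vertical and radial forces.

```bash
cat > swing.py <<'E'
from h import *
C=np.array([.6305,-.106]);h0=np.array([.5632,-.0732])
z0=.0819;log=[]
def force(n=3):
    f=[]
    for _ in range(n): robot.pause(.03);f.append(robot.sense()["contact_force"])
    return np.mean(f,0)-[0,0.3,-.6]
s=robot.sense();p=np.array(s["tool_pos"]);a=np.arctan2(*(p[:2]-C)[::-1]);r=np.linalg.norm(p[:2]-C);zc=p[2]
print("start",np.degrees(a),r,zc)
end=a+np.radians(67);k=0;why="end"
while a<end:
    a+=np.radians(1.2);k+=1;u=np.array([np.cos(a),np.sin(a)])
    robot.line_to([*(C+r*u),zc],velocity=.02)
    f=force();s=robot.sense();p=np.array(s["tool_pos"]);fr=f[:2]@u;ft=f[:2]@[-u[1],u[0]]
    if k%5==0: print(f"{np.degrees(a):.1f} r{r*1e3:.1f} zc{zc*1e3:.2f} z{p[2]*1e3:.2f} F {fr:.1f} {ft:.1f} {f[2]:.1f}")
    r+=np.clip(fr*6e-5,-3e-4,3e-4);zc+=np.clip((f[2]-5)*5e-5,-2.5e-4,2.5e-4)
    if p[2]<z0-.0009: why="drop";break
    if f[2]>18 or abs(fr)>12 or abs(ft)>12: why="force";break
    if s["time_s"]>52: why="time";break
print(why,np.degrees(a),r,zc,p,f,fr,ft,s["time_s"])
E
python3 swing.py
```

```text
start 154.01206880314257 0.07488324562261663 0.08193705142103772
160.0 r74.7 zc81.74 z81.94 F -0.2 -4.8 6.4
166.0 r74.5 zc81.95 z81.97 F -0.5 -4.8 5.7
172.0 r74.4 zc82.15 z81.97 F -0.5 -4.4 5.1
178.0 r74.2 zc82.30 z81.94 F -0.5 -5.0 5.3
184.0 r74.1 zc82.51 z81.96 F -0.8 -5.0 5.8
190.0 r74.0 zc82.69 z81.93 F -0.7 -4.6 5.8
196.0 r73.8 zc82.90 z81.91 F -0.0 -5.2 5.1
202.0 r74.5 zc82.00 z81.93 F 5.1 -0.6 0.3
208.0 r76.0 zc81.20 z81.86 F 4.9 -4.6 4.8
214.0 r77.3 zc81.29 z82.01 F 2.9 -4.9 4.2
220.0 r78.1 zc81.08 z81.99 F 2.4 -4.9 3.8
end 221.21206880314267 0.0783400801231008 0.08098378865127656 [ 0.57254318 -0.15541179  0.08200262] [-4.58231706  2.21755117  4.34022269] 1.9861388060446419 -4.687260981558786 35.75
```

Vertical and tangential force both vanished at about 198–203°, so the hole lies there, but the stiff arm carried the pin past it. I'll check how the pin sits before going back.

Run:
```python
from h import *
pose,im=snap("w1");a=cv2.imread("pics/i1.png");b=cv2.imread("pics/w1.png")
cv2.imwrite("pics/m2.png",cv2.resize(np.hstack([a[200:400,220:420],b[200:400,220:420]]),(800,400)))
s=robot.sense();print(s["finger_gap"],s["tool_pos"],s["eef_rot"],s["contact_force"],s["torque"])
```

```text
0.17297726785430484 [ 0.57251643 -0.1554512   0.08200342] [ 1.79840351e+02 -1.18248032e-01  1.72082757e+02] [-4.54273085  2.73627348  3.56809975] [0.60453679 1.24854872 0.00433893]
```

View pics/m2.png

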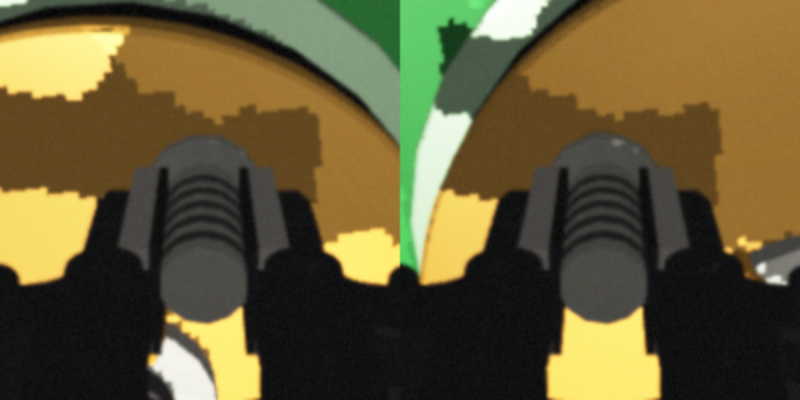

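The pin sits unchanged in the grip: the flange is seen the same way at both ends of the swing. I'll go back over the candidate zone and probe downward at each small step.

```bash
cat > back.py <<'E'
from h import *
C=np.array([.6305,-.106])
def force(n=2):
    f=[]
    for _ in range(n): robot.pause(.03);f.append(robot.sense()["contact_force"])
    return np.mean(f,0)-[0,0.3,-.6]
s=robot.sense();p=np.array(s["tool_pos"]);a=np.arctan2(*(p[:2]-C)[::-1])%(2*np.pi)
r=.0775
def step(da,r,z,v=.02):
    global a
    a+=np.radians(da);u=np.array([np.cos(a),np.sin(a)]);robot.line_to([*(C+r*u),z],velocity=v)
    f=force();return f,f[:2]@u,f[:2]@[-u[1],u[0]]
while a>np.radians(207):
    f,fr,ft=step(-2.5,r,.0822,.03);r+=np.clip(fr*1e-4,-5e-4,5e-4)
print("back",np.degrees(a),r,f.round(1),fr,ft,robot.sense()["time_s"])
while a>np.radians(193):
    f,fr,ft=step(-.9,r,.0822)
    r+=np.clip(fr*1e-4,-5e-4,5e-4);u=np.array([np.cos(a),np.sin(a)])
    hit=robot.line_to([*(C+r*u),.0770],velocity=.02,f_stop=5)
    s=robot.sense();z=s["tool_pos"][2]
    print(f"{np.degrees(a):.1f} r{r*1e3:.1f} F {fr:.1f} {ft:.1f} {f[2]:.1f} probe z {z*1e3:.2f} {hit} t{s['time_s']:.1f}")
    if z<.0795: print("DROP");break
    if abs(fr)>15 or abs(ft)>15 or s["time_s"]>56: break
E
python3 back.py
```

```text
back 205.45915292949462 0.07742883593085056 [ 0.9  0.2 -0.6] -0.9422260088266019 0.18204998421903734 37.8417
204.6 r77.3 F -1.3 1.8 -1.0 probe z 81.58 True t38.4
203.7 r77.2 F -0.9 1.2 0.5 probe z 80.80 True t38.9
202.8 r77.1 F -0.7 1.1 -0.0 probe z 79.37 True t39.5
DROP
```

```bash
cat > home.py <<'E'
from h import *
C=np.array([.6305,-.106]);b=np.array([0,.3,-.6])
def report():
    robot.pause(.1);s=robot.sense();f=s["contact_force"]-b;p=np.array(s["tool_pos"])
    d=p[:2]-C;u=d/np.linalg.norm(d);t=np.array([-u[1],u[0]])
    print(f"ang {np.degrees(np.arctan2(d[1],d[0]))%360:.2f} r{np.linalg.norm(d)*1e3:.2f} z {p[2]*1e3:.2f} F r{f[:2]@u:.1f} t{f[:2]@t:.1f} z{f[2]:.1f} time {s['time_s']:.1f}")
    return p,f,u,t
p,f,u,t=report()
for i in range(12):
    xy=p[:2]+np.clip(f[:2]*1.5e-4,-8e-4,8e-4)          # yield to the side force
    robot.line_to([*xy,p[2]+.0003],velocity=.02)
    robot.line_to([*xy,.0670],velocity=.025,f_stop=7)
    p,f,u,t=report()
    if p[2]<.0686: print("HOME");break
E
python3 home.py
```

```text
ang 202.49 r77.03 z 79.36 F r0.1 t-0.6 z4.7 time 39.6
ang 201.93 r76.92 z 68.10 F r0.8 t0.6 z5.1 time 40.4
HOME
```

The flange is on the plate: TCP z is 68.1 mm against 68 mm expected. Releasing.

Run:
```python
from h import *
robot.pause(.2)
robot.gripper_to(0.45);robot.pause(.2)
p=np.array(robot.sense()["tool_pos"])
robot.line_to([p[0],p[1],.19],velocity=.08)
robot.line_to([p[0]-.03,p[1],.21],velocity=.1);robot.pause(.3)
s=robot.sense();print(s["time_s"],s["contact_force"],s["tool_pos"])
snap("e1")
im=robot.grab_frame("scene");cv2.imwrite("pics/e_sc.png",im[:,:,::-1])
a=cv2.imread("pics/e1.png")[60:360,140:540];b=im[190:310,220:380,::-1]
cv2.imwrite("pics/m3.png",np.hstack([a,cv2.resize(b,(400,300))]))
```

```text
43.6417 [-0.33406657 -0.26592063  0.38174723] [ 0.52909149 -0.13378663  0.20952979]
```

View pics/m3.png

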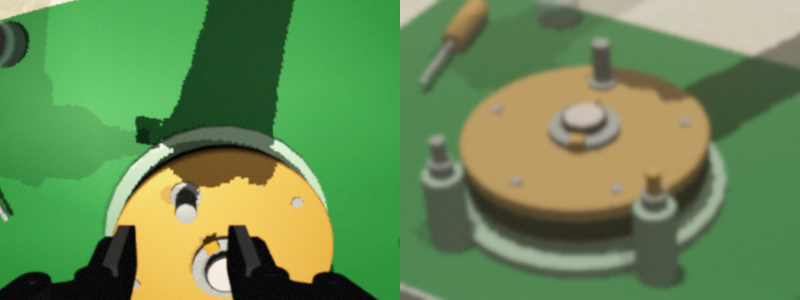

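The pin stands upright with its flange flat on the plate (crop pixel 601,80), and the gripper is clear of it. Handing in.

```bash
python3 -c "
from station import robot
print(robot.close_job())"
```

```text
the job is handed in; nothing more can be done
None
```

The locating pin is fully home in the hidden hole, flange flat on the plate and released, and the job is handed in at about 44 s; the first counter-clockwise swing overshot the hole, so it was found while swinging back clockwise.

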